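# Seat a pan lid with the hand-cranked lid press

## Robot

A 6-joint arm with a two-finger parallel gripper is mounted at the origin on the work surface. World frame = base frame: x ahead of the robot, y to its left, z up, the work surface at z = 0. Lengths are in m, angles in rad, forces in N, time in s.
With the tool pointing down it reaches from about 0.375 to 0.9 m from the base axis. Payload 3.1 kg.
Tool frame: the origin (TCP) lies between the finger pads; the fingertips stand 11 mm ahead of it and the grasp point (between the pads) lies 8 mm behind it; z points along the fingers, y is the line along which they close (so a half turn about z gives the same grasp; the last joint's range is limited). The gripper opens to 87 mm and grips with 3 to 60 N. Pads are 19 mm wide; open, the fingers measure 117 mm over their backs; the gripper's body (75 mm by 190 mm) begins 51 mm behind the grasp point.
Start: joints at [-0.178, 0.527, 1.433, -0, 1.181, -0.178], TCP at [0.625, 0, 0.234] pointing down, gripper open.
Joint ranges: [-3.08, 3.08], [-0.75, 2.2], [0.22, 2.44], [-1.43, 4.57], [0, 2.65], [-2.85, 2.85]. Speed limits (rad/s): [2.79, 2.79, 3.14, 3.14, 3.14, 3.14].

## Interface

Orientations are given as a unit quaternion [x, y, z, w].
In Python, from rig import get_obs, camera, hand_in gives the robot as it stands.
- The arm moves only by the shell command python3 -m pendant 'ROWS' [FORCE]. ROWS is JSON, a list that holds one entry, the list of rows, each a list of 7 numbers: the shift along the tool's x, y, z in m, then the turn, a rotation vector about the tool's x, y, z in degrees, then the opening, from 0 (shut) to 1 (fully open). In form: [[[x, y, z, ax, ay, az, fingers], ...]]. A call has exactly 5 rows; each row shifts and turns the commanded pose from where the row before left it, along the tool's axes as they then stand; what a row does not reach is not made up. A row lasts 1/8 s, in which the tool goes at most 62.5 mm and 10.7 degrees, less where a joint would pass 70% of its speed; a pose out of reach is approached as far as the arm can. A call with a gripper value outside its range is refused whole. The fingers move at their own pace and stop on an object; FORCE is the grip in N (left out, the last holds). Time passes only in rows, so rows that do not move let the fingers close, or fill a call up. It gives the time, the measured TCP pose, the force, the opening and the grip force at its end, in the units of the state.
- get_obs(): the state, without advancing time (a new reading comes with each control period).
- camera(name): name is "scene" or "side" or "wrist"; returns a dict with "img" (400x640x3 uint8, red, green, blue), "intrinsics" (3x3 intrinsics, pixels), "R" (3x3) and "t" (3): a world point X has camera coordinates R X + t; the wrist camera has in their place "T_tool_cam" (4x4, takes a point from camera to tool coordinates, whose origin is the TCP and whose axes are the flange's). Camera axes: x right, y down, z forward; pixel columns grow to the right and rows downward; lengths in m; the calibration is good to about 2 mm. A picture is of the moment at which its call begins: read the wrist's pose just before it. There is no depth.
- hand_in(): hands the job in; it is judged then, once.
The state is a dict: "time": time; "q": joint angles; "joint_velocities": joint speeds; "joint_torque": joint torques, N m; "position": TCP position; "tool_rot": TCP orientation; "ft_force": force on the tool from outside, world axes, zero at the start; "moment": the same for the moment, N m; "grip_width": finger opening in m; "grip_force": force on a finger pad.
Only numpy, scipy, OpenCV 4.12 (cv2) and the standard library are available. Lean on these libraries where they do the work, as an engineer would, in place of code of your own. Each camera call takes 0.05 s, during which the arm holds its last target. There are 200 camera calls.

## Task

At the snack counter, slide the lidded pan by its handle under the hand press until it is fully home against both pillars. Then take the crank by its loose sleeve and wind it clockwise until the pan's lid is fully home and you feel it bear firmly, with about 50 newtons on the lid and no crushing, and wind it back up to rest, keeping hold of the sleeve all the way because the return spring would spin it back. Let go at the end, leave the pan standing in place, and leave the mug, jar and stack of bowls alone.

Things in the scene. Friction and masses are not known exactly. Their poses are not given: they have to be found in the camera images.
- press: Hand press bolted to the counter: white head (105 x 110 mm, 170 to 212 mm up, reaching 36 mm forward of the crank axis) on two steel pillars 16 mm thick, centres at x = +30, y = +40 and -40 mm; dark feet 12 mm high beside and behind. Origin: on the counter, straight below the vertical crank axis. Its -x axis points out of the open front, where the pan goes in.
- press_axis (a point): The press's origin as a point: where the pan's centre belongs, at counter height. A pan touching both pillars has its centre within 1 mm of it.
- plate_high (a point): Fixed point on the crank axis 110 mm above the counter. The round pressing plate (60 mm wide, hard rubber face giving 1 mm per 12 N) hangs under the head; its face at rest is 0 to 15 mm below this point: how low differs each time and is not measured. More than 75 N between press and pan is too much.
- crank (a joint): Crank angle (rad): 0 at rest, arm along the press's +y axis; grows clockwise seen from above, stop at 12. Each rad lowers the plate 6 mm. The plate cannot touch the lid before 4.3; the lid comes home between 5.8 and 8.4.
- crank_hub (a point): Fixed point: top of the crank's hub on its axis, 236 mm up. A return spring drives the crank to 0: 0.12 N m at rest, growing 0.01 N m per rad, plus drag of 0.02 N m per rad/s; so the sleeve resists with 2.4 N at rest, 0.2 N more per rad, and 1.2 N more for each 10 N on the lid. Let go far down, it spins back faster than 7.5 rad/s, which counts as flying back.
- sleeve_mid (a point): Middle of the black grip sleeve that spins freely on the upright pin at the end of the crank arm: vertical cylinder 22 mm thick, 55 mm high, from 236 to 291 mm up, 50 mm from the crank axis; this point is 266 mm up. The flat steel arm below has its top at 232 mm; the 8 mm pin stands 7 mm out of the sleeve's top. Fingers holding the sleeve need not turn as it goes round.
- pan: Round steel pan, 84 mm across, 50 mm high, about 0.5 kg, loose on the counter. Origin: centre of its underside. z up; its handle points along its -x axis.
- pan_grip (a point): Grip point in the pan's black bar handle, 100 mm from the pan's centre along its -x axis, 36 mm above the counter. The bar is 16 mm wide, 14 mm high (29 to 43 mm above the counter) and runs from 42 to 152 mm from the centre.
- pan_lid (a joint): How far the pan's lid stands above home (m): 0 is fully home, 6 to 9 mm at the start. A tight gasket: it takes about 24 N to push it down and it stays where it is left; once home it is solid and wants pressing with about 50 N (32 to 75 N) to set the gasket.
- lid_top (a point): Centre of the lid's top face, a disc 68 mm across; 60 mm above the counter with the lid home, 66 to 69 mm at the start.
- mug: White mug, 76 mm across, 90 mm high; leave alone. Origin: centre of its underside.
- jar: Glass jar with metal cap, 72 mm across, 110 mm high; leave alone. Origin: centre of its underside.
- bowls: Stack of white paper bowls, 132 mm across, 100 mm high; leave alone. Origin: centre of its underside.
There are look-alikes about, which are no part of the job. Of the things like the pan, leave any that is red; of the rest the larger one is meant.

How it is judged:
On the way, in this order (a step that is already met when the one before it is completed fails the run):
1. the pan stands home against the pillars under the plate, its lid still up (horizontal distance between pan and press_axis below 0.007 m and angle between pan's own z axis and vertical below 0.05 rad and value of joint pan_lid above 0.004 m and height (world z) of pan below 0.004 m), for 0.2 s.
2. the press, wound down, has pushed the lid fully home and bears on it with over 32 N (horizontal distance between pan and press_axis below 0.007 m and value of joint pan_lid below 0.0015 m and value of joint crank above 4 rad and contact force between press and pan above 32 N), for 0.1 s.
At the end, for the whole second after the job is handed in: lid within 1.5 mm of home; pan upright, standing on the counter with its centre within 7 mm of the press axis, at rest; crank back within 0.15 rad of rest; robot touching nothing (value of joint pan_lid below 0.0015 m and horizontal distance between pan and press_axis below 0.007 m and angle between pan's own z axis and vertical below 0.05 rad and height (world z) of pan below 0.004 m and value of joint crank below 0.15 rad and linear speed of pan below 0.01 m/s).
It fails at once if the press bears on the pan with more than 75 N (contact force between press and pan above 75 N).
It fails at once if the crank is let fly back (faster than 7.5 rad/s) (velocity of joint crank below -7.5 rad/s).
It fails at once if the mug moved more than 30 mm or tipped (distance of mug from where it was at the start of the episode above 0.03 m or angle between mug's own z axis and vertical above 0.4 rad).
It fails at once if the jar moved more than 30 mm or tipped (distance of jar from where it was at the start of the episode above 0.03 m or angle between jar's own z axis and vertical above 0.4 rad).
It fails at once if the bowls moved more than 30 mm or tipped (distance of bowls from where it was at the start of the episode above 0.03 m or angle between bowls's own z axis and vertical above 0.4 rad).
It also fails if it takes over 72 s, if anything falls off the work surface, if the arm or the gripper's body presses on something with over 40 N, if the wrist force passes 120 N, or if a joint passes its speed limit or range.

## Working session

There is one attempt and no reset: what is moved stays moved. The work goes in short steps, Python scripts to look and compute and a shell command to move; the robot and the scene stay as the last step left them, time stands still between calls to the robot, and variables do not carry over. Pictures are saved under pics/ and viewed, at most 10 in all, crops included, and the job is handed in when it is done.

```bash
mkdir -p pics; ls
cat > h.py <<'E'
import numpy as np, cv2
from rig import get_obs, camera
from scipy.spatial.transform import Rotation as Ro
def cam(n):
    o=get_obs(); c=camera(n); K=np.array(c["intrinsics"])
    if n=="wrist":
        T=np.array(c["T_tool_cam"]); R=Ro.from_quat(o["tool_rot"]).as_matrix()
        W=np.eye(4); W[:3,:3]=R; W[:3,3]=o["position"]; M=np.linalg.inv(W@T); Rc,t=M[:3,:3],M[:3,3]
    else: Rc,t=np.array(c["R"]),np.array(c["t"])
    return c["img"],K,Rc,t
def save(n,f):
    img,K,R,t=cam(n); cv2.imwrite(f"pics/{f}.png",img[:,:,::-1]); np.savez(f"pics/{f}.npz",K=K,R=R,t=t)
def atz(f,uv,z):
    d=np.load(f"pics/{f}.npz"); ray=d["R"].T@np.linalg.inv(d["K"])@[*uv,1]; C=-d["R"].T@d["t"]
    return (C+ray*(z-C[2])/ray[2]).round(4)
def proj(f,X):
    d=np.load(f"pics/{f}.npz"); p=d["K"]@(d["R"]@np.array(X)+d["t"]); return (p[:2]/p[2]).round(1)
def crop(f,x0,y0,x1,y1,s,out):
    i=cv2.imread(f"pics/{f}.png")[y0:y1,x0:x1]; cv2.imwrite(f"pics/{out}.png",cv2.resize(i,None,fx=s,fy=s,interpolation=cv2.INTER_CUBIC))
E
python3 - <<'E'
from h import *
for n in("scene","side","wrist"): save(n,n+"0")
a=[cv2.imread(f"pics/{n}0.png") for n in("scene","side")]
print(get_obs())
for n in("scene0","side0"):
    d=np.load(f"pics/{n}.npz"); print(n,-d["R"].T@d["t"])
E
```

```text
pics
{'time': 0.15, 'q': array([-1.78477999e-01,  5.28286641e-01,  1.43358932e+00, -1.87460951e-05,
        1.18138385e+00, -1.78492398e-01]), 'joint_velocities': array([-0.0009552 , -0.00291674, -0.00522713, -0.00124505, -0.00057882,
        0.00192385]), 'joint_torque': array([ 9.14956272e-04, -4.40429199e+01, -1.76841742e+01,  6.33679633e-02,
        5.52540855e-02, -1.06930895e-04]), 'position': array([6.24468922e-01, 1.33830520e-04, 2.32781444e-01]), 'tool_rot': array([ 7.07098923e-01,  7.07114148e-01, -4.82537629e-04, -6.79766290e-04]), 'ft_force': array([ 0.59746064, -0.48491843,  0.54990755]), 'moment': array([-0.06116641,  0.04075894, -0.01622321]), 'grip_force': 0.0, 'grip_width': 0.08681233451374398}
scene0 [ 1.10911751 -0.27310031  0.8471251 ]
side0 [ 0.35681209 -0.69162328  0.67898349]
```

View pics/scene0.png

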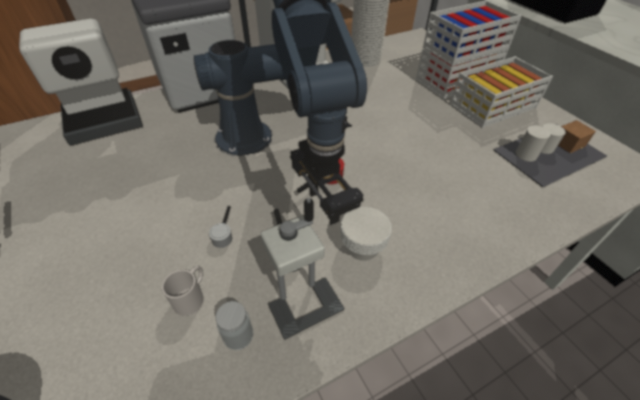

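View pics/side0.png

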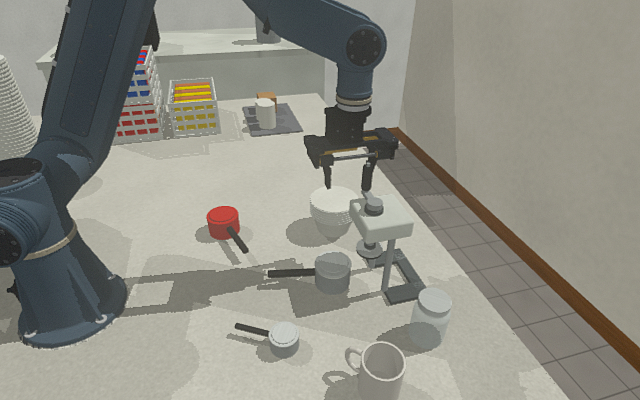

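The side view shows three pan-like things: a red pan at (223,220), which is excluded, a steel pan at (333,272) and a smaller steel pan at (284,340). I choose the larger steel one at (333,272), in front of the press, and will check it in a crop.

Run:
```python
from h import *
crop("side0",235,165,435,315,4,"c1"); crop("scene0",200,180,360,340,3.7,"c2")
```

```text
(no output)
```

View pics/c1.png

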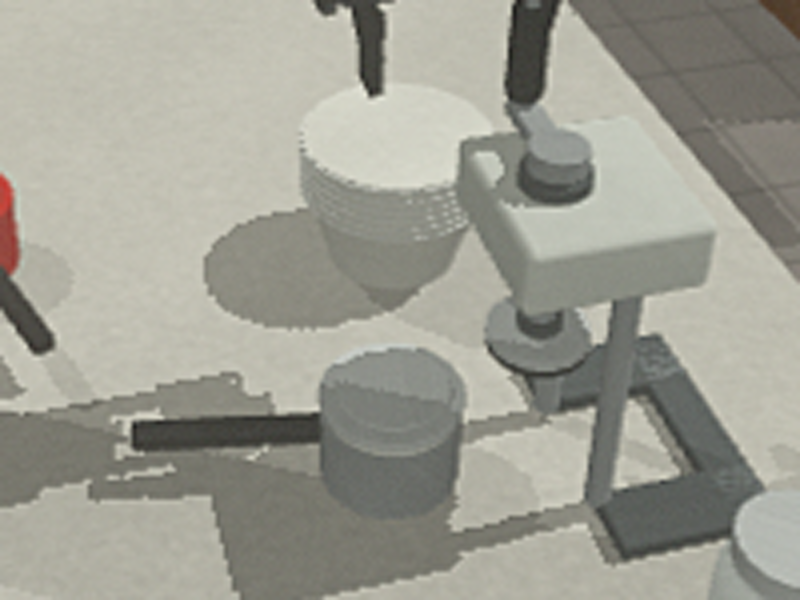

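View pics/c2.png

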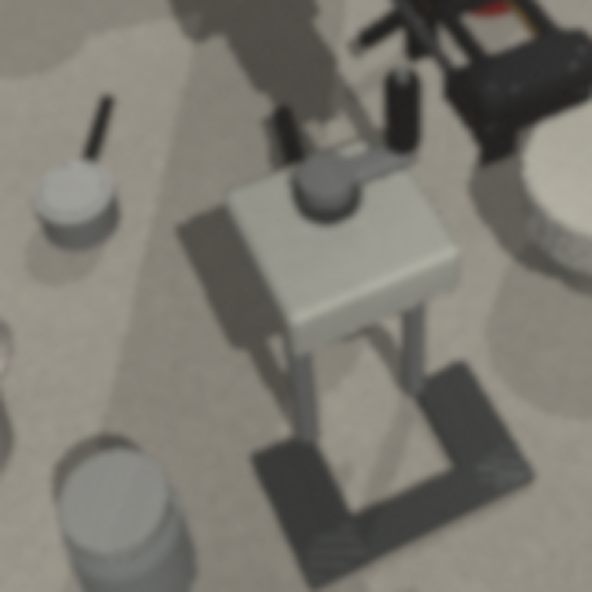

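View pics/wrist0.png

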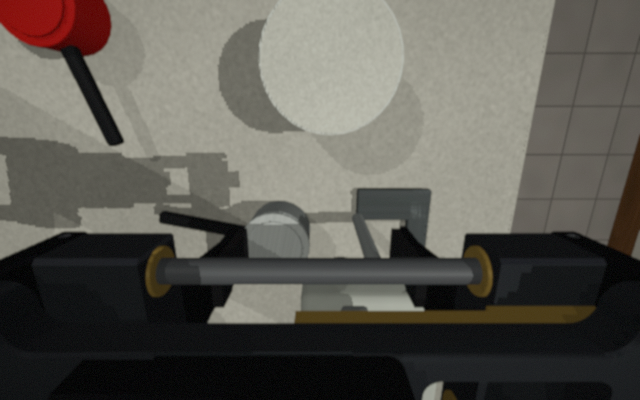

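The crops show the chosen pan as large, steel and not red: lid at (333,261) side, handle end at (268,273) side, hub top at (375,201) side and (289,228) scene, sleeve at about (308,211) scene. Bowls and press are also clear in the wrist view.

Run:
```python
from h import *
c1=lambda u,v:(235+u/4,165+v/4); c2=lambda u,v:(200+u/3.7,180+v/3.7)
print("hub side",atz("side0",c1(560,147),.236),"scene",atz("scene0",c2(330,178),.236))
print("sleeve bottom side",atz("side0",c1(525,100),.236),"scene bot",atz("scene0",c2(402,146),.238),"top",atz("scene0",c2(402,80),.291))
print("plate",atz("side0",c1(537,332),.103),atz("side0",c1(537,332),.1))
# head corners top z=.212
for n,p in dict(fl=(460,145),fr=(540,260),br=(713,235),bl=(630,118)).items(): print(n,atz("side0",c1(*p),.212))
for n,p in dict(fl=(395,170),a=(228,197),b=(295,320),c=(458,247)).items(): print("scene",n,atz("scene0",c2(*p),.212))
print("pan lid side",atz("side0",c1(393,392),.062),"rim L/R",atz("side0",c1(320,395),.05),atz("side0",c1(466,395),.05))
print("handle end top",atz("side0",c1(133,432),.036),"wrist",atz("wrist0",(163,217),.038),"wrist lid",atz("wrist0",(278,240),.067))
print("handle root",atz("side0",c1(320,428),.036),atz("wrist0",(243,236),.038))
print("pillar bases side",atz("side0",c1(600,500),.0),atz("side0",c1(550,405),.0),"scene",atz("scene0",c2(308,438),0),atz("scene0",c2(416,388),0))
print("bowls",atz("side0",c1(398,140),.1),atz("wrist0",(332,65),.1))
```

```text
hub side [ 0.6475 -0.1026  0.236 ] scene [ 0.6543 -0.0978  0.236 ]
sleeve bottom side [ 0.6466 -0.0564  0.236 ] scene bot [ 0.6536 -0.0508  0.238 ] top [ 0.6504 -0.0484  0.291 ]
plate [ 0.6504 -0.0946  0.103 ] [ 0.6519 -0.0915  0.1   ]
fl [ 0.6116 -0.0551  0.212 ]
fr [ 0.6161 -0.1587  0.212 ]
br [ 0.7073 -0.1625  0.212 ]
bl [ 0.712  -0.0542  0.212 ]
scene fl [ 0.649  -0.0536  0.212 ]
scene a [ 0.6215 -0.1503  0.212 ]
scene b [ 0.7178 -0.1496  0.212 ]
scene c [ 0.7164 -0.0469  0.212 ]
pan lid side [ 0.5712 -0.079   0.062 ] rim L/R [ 0.5332 -0.0583  0.05  ] [ 0.6161 -0.0807  0.05  ]
handle end top [ 0.424  -0.0455  0.036 ] wrist [ 0.4256 -0.0485  0.038 ] wrist lid [ 0.5753 -0.0671  0.067 ]
handle root [ 0.5299 -0.0708  0.036 ] [ 0.5256 -0.0745  0.038 ]
pillar bases side [ 0.683  -0.1361  0.    ] [ 0.6848 -0.0545  0.    ] scene [ 0.6777 -0.1386  0.    ] [ 0.6781 -0.0555  0.    ]
bowls [0.6343 0.1139 0.1   ] [0.6358 0.1193 0.1   ]
```

```bash
python3 -m pendant '[[[0,0,-0.06,0,0,0,1],[0,-0.05,0,0,0,-9,1],[0,-0.05,0,0,0,-10,1],[0,0,0,0,0,-10,1],[0,0,0,0,0,-10,1]]]' 30; python3 -m pendant '[[[0,0,0,0,0,-10,1],[0,0,0,0,0,-10,1],[0,0,0,0,0,-10,1],[0,0,0,0,0,-7,1],[0,0,0,0,0,0,1]]]'
python3 - <<'E'
from h import *
print(camera("wrist")["T_tool_cam"])
save("wrist","w1")
print(Ro.from_quat(get_obs()["tool_rot"]).as_matrix().round(3), get_obs()["position"],get_obs()["q"])
E
```

```text
time: 0.78
position: [0.5247, -0.0078, 0.2936]
tool_rot: [0.428, 0.904, -0.0, -0.0]
ft_force: [0.4, -0.4, -0.3]
grip_width: 0.0871
grip_force: 0.0
time: 1.4
position: [0.5254, -0.0077, 0.2933]
tool_rot: [0.123, 0.992, 0.0, -0.0]
ft_force: [-0.4, 0.4, 0.2]
grip_width: 0.0872
grip_force: 0.0
[[ 5.18995603e-04 -9.62737251e-01 -2.70438009e-01  7.43084333e-02]
 [ 9.99999850e-01  5.46355916e-04 -2.58901014e-05 -5.77417408e-04]
 [ 1.72680771e-04 -2.70437955e-01  9.62737390e-01 -1.50566402e-01]
 [ 0.00000000e+00  0.00000000e+00  0.00000000e+00  1.00000000e+00]]
[[-0.97   0.244 -0.   ]
 [ 0.244  0.97   0.   ]
 [ 0.     0.    -1.   ]] [ 0.52543883 -0.00774729  0.29339257] [-2.27582770e-01  3.23148368e-01  1.60501308e+00  1.34609996e-05
  1.21385038e+00 -1.55209828e+00]
```

View pics/w1.png

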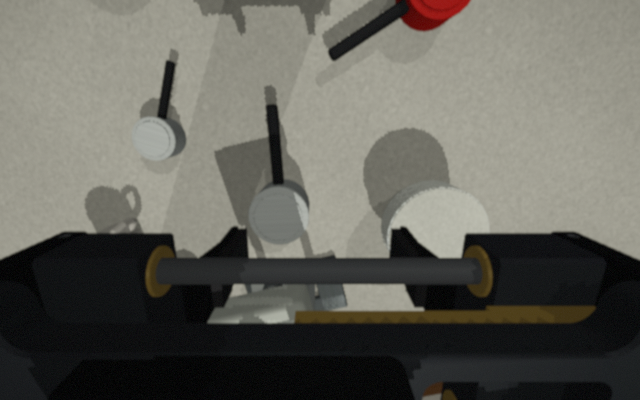

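The wrist view shows the pan's handle from its tip at about (272,104) to its root at (278,186), with the lid at (279,214); the small and red pans stand well clear.

Run:
```python
from h import *
e=atz("w1",(272,104),.043); r=atz("w1",(278,184),.043); l=atz("w1",(279,213),.066)
print(e,r,l, np.linalg.norm(r-e), np.degrees(np.arctan2(*(r-e)[[1,0]])), np.degrees(np.arctan2(*(l-e)[[1,0]])), np.linalg.norm((l-e)[:2]))
e[2]=0; u=(l-e)[:2]/np.linalg.norm((l-e)[:2]); g=e[:2]+.052*u
print("grip",g,"centre",e[:2]+.152*u)
o=get_obs(); R=Ro.from_quat(o["tool_rot"]).as_matrix()
print("tool shift to grip at z", R.T@(np.array([*g,.028])-o["position"]))
```

```text
[ 0.4215 -0.046   0.043 ] [ 0.5279 -0.0688  0.043 ] [ 0.5635 -0.0745  0.066 ] 0.10881544008090033 -12.094757077012096 -11.348724465055014 0.14483179899455784
grip [ 0.47248328 -0.05623256] centre [ 0.57052805 -0.07591056]
tool shift to grip at z [ 0.03942544 -0.05993422  0.26540884]
```

```bash
python3 -m pendant '[[[0.019,-0.03,0.05,0,0,-2,1],[0.019,-0.03,0.05,0,0,0,1],[0,0,0.055,0,0,0,1],[0,0,0.055,0,0,0,1],[0,0,0.05,0,0,0,1]]]' 25;  python3 -m pendant '[[[0,0,0.005,0,0,0,1],[0,0,0,0,0,0,0],[0,0,0,0,0,0,0],[0,0,0,0,0,0,0],[0,0,0,0,0,0,0]]]'
python3 - <<'E'
from h import *
save("side","s2"); crop("s2",235,165,435,315,4,"c3")
E
```

```text
time: 2.12
position: [0.4754, -0.058, 0.032]
tool_rot: [0.106, 0.994, -0.0, 0.0]
ft_force: [1.1, -0.7, 0.0]
grip_width: 0.0867
grip_force: 0.0
time: 2.75
position: [0.4758, -0.0579, 0.0297]
tool_rot: [0.104, 0.995, -0.0, 0.001]
ft_force: [0.4, -0.6, 0.7]
grip_width: 0.0548
grip_force: 0.0
```

View pics/c3.png

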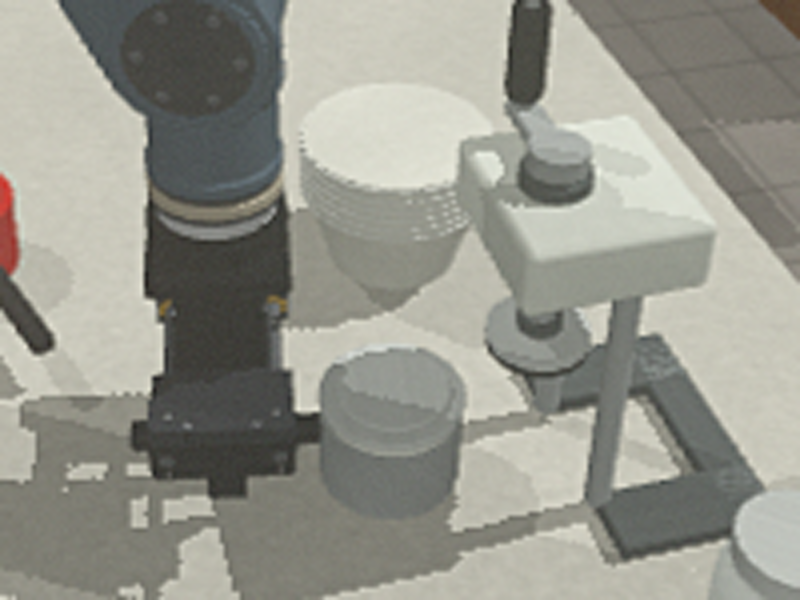

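The gripper straddles the handle at about (290,270), still closing; the pan is undisturbed.

```bash
python3 -m pendant '[[[0,0,0,0,0,0,0],[0,0,0,0,0,0,0],[0,0,0,0,0,0,0],[0,0,0,0,0,0,0],[0,0,0,0,0,0,0]]]'
python3 - <<'E'
from h import *
c1=lambda u,v:(235+u/4,165+v/4)
print("sleeve top", atz("s2",c1(532,0),.291), "mid",atz("s2",c1(529,50),.2635))
E
```

```text
time: 3.42
position: [0.475, -0.0577, 0.0284]
tool_rot: [0.104, 0.995, 0.0, -0.0]
ft_force: [-0.6, -0.5, 0.6]
grip_width: 0.0159
grip_force: 25.0
sleeve top [ 0.6497 -0.0461  0.291 ] mid [ 0.6487 -0.0507  0.2635]
```

```bash
python3 -m pendant '[[[0,0,0,0,0,-6,0],[0,0,0,0,0,-6,0],[-0.02,-0.014,0,0,0,0,0],[-0.02,-0.014,0,0,0,0,0],[-0.02,-0.014,0,0,0,0,0]]]'
python3 - <<'E'
from h import *
save("side","s3"); crop("s3",235,165,435,315,4,"c4"); print(get_obs()["position"],get_obs()["ft_force"],Ro.from_quat(get_obs()["tool_rot"]).as_matrix()[:2,0])
E
```

```text
time: 4.05
position: [0.5325, -0.0985, 0.0284]
tool_rot: [-0.0, 1.0, 0.001, -0.003]
ft_force: [-2.9, 2.7, 3.7]
grip_width: 0.0157
grip_force: 25.0
[ 0.53789974 -0.10165558  0.02876772] [ 4.16025266 -2.34797206 -2.54019853] [-9.99995949e-01  1.98803772e-04]
```

View pics/c4.png

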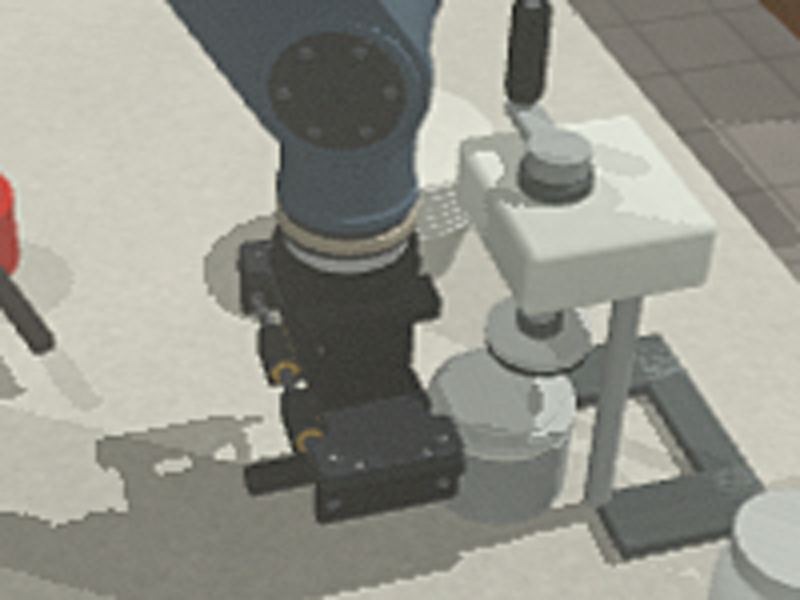

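The pan is sliding in square and upright, with its right edge at about (376,270) just short of the pillars.

```bash
python3 -m pendant '[[[-0.005,0,0,0,0,0,0],[-0.003,0,0,0,0,0,0],[0,0,0,0,0,0,0],[0,0,0,0,0,0,0],[0,0,0,0,0,0,0]]]'; python3 -m pendant '[[[-0.003,0,0,0,0,0,0],[0,0,0,0,0,0,0],[0,0,0,0,0,0,0],[0,0,0,0,0,0,0],[0,0,0,0,0,0,0]]]'
```

```text
time: 4.72
position: [0.5422, -0.0991, 0.0284]
tool_rot: [-0.0, 1.0, 0.0, -0.001]
ft_force: [-3.2, 1.0, 1.8]
grip_width: 0.0156
grip_force: 25.0
time: 5.35
position: [0.547, -0.0999, 0.0285]
tool_rot: [-0.0, 1.0, -0.0, 0.001]
ft_force: [0.3, 1.1, -2.1]
grip_width: 0.0156
grip_force: 25.0
```

```bash
python3 -m pendant '[[[-0.002,0,0,0,0,0,0],[0,0,0,0,0,0,0],[-0.002,0,0,0,0,0,0],[0,0,0,0,0,0,0],[0,0,0,0,0,0,0]]]'; python3 -m pendant '[[[-0.003,0,0,0,0,0,0],[0,0,0,0,0,0,0],[0,0,0,0,0,0,0],[0,0,0,0,0,0,0],[0,0,0,0,0,0,0]]]'
```

```text
time: 5.98
position: [0.5483, -0.0995, 0.0284]
tool_rot: [-0.0, 1.0, 0.0, -0.002]
ft_force: [-5.5, -0.8, 1.4]
grip_width: 0.0159
grip_force: 25.0
time: 6.6
position: [0.5487, -0.0991, 0.0282]
tool_rot: [-0.0, 1.0, 0.001, -0.005]
ft_force: [-8.7, -2.4, 3.4]
grip_width: 0.0155
grip_force: 25.0
```

```bash
python3 -m pendant '[[[-0.003,-0.002,0,0,0,0,0],[0,0,0,0,0,0,0],[0,0,0,0,0,0,0],[0,0,0,0,0,0,0],[0,0,0,0,0,0,0]]]';  python3 - <<'E'
from h import *
save("side","s4"); save("scene","sc4");crop("s4",285,165,435,315,4,"c5"); print(get_obs()["position"],get_obs()["ft_force"])
E
```

```text
time: 7.22
position: [0.549, -0.0996, 0.0281]
tool_rot: [-0.001, 1.0, 0.002, -0.007]
ft_force: [-13.4, -0.7, 8.1]
grip_width: 0.0155
grip_force: 25.0
[ 0.54899627 -0.09964345  0.02811258] [-12.9935625   -0.1239365    7.62433578]
```

View pics/c5.png

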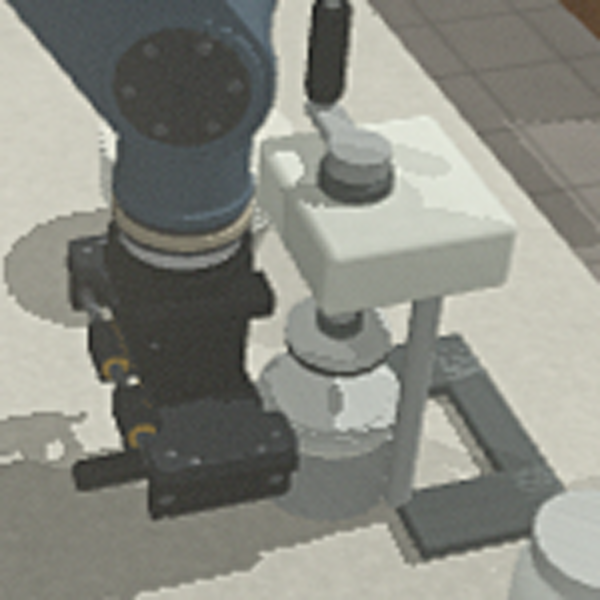

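The pan sits against the pillars at about (375,270), upright under the plate, and the lateral force is about zero. I'll relax the push, then release.

```bash
python3 -m pendant '[[[0.003,0.001,0,0,0,0,0],[0.003,0,0,0,0,0,0],[0,0,0,0,0,0,0],[0,0,0,0,0,0,0.5],[0,0,0,0,0,0,0.5]]]';  python3 -m pendant '[[[0,0,0,0,0,0,1],[0,0,0,0,0,0,1],[0,0,0,0,0,0,1],[0,0,0,0,0,0,1],[0,0,0,0,0,0,1]]]'; python3 -m pendant '[[[0,0,-0.03,0,0,0,1],[0,0,-0.06,0,0,0,1],[0,0,-0.06,0,0,0,1],[0,0,-0.06,0,0,0,1],[0,0,-0.06,0,0,0,1]]]'; python3 -m pendant '[[[0,0,-0.055,0,0,0,1],[0,0,0,0,0,0,1],[0,0,0,0,0,0,1],[0,0,0,0,0,0,1],[0,0,0,0,0,0,1]]]'
python3 - <<'E'
from h import *
save("wrist","w5"); save("side","s5"); save("scene","sc5")
a=cv2.imread("pics/s5.png")[150:310,260:420]; b=cv2.imread("pics/sc5.png")[180:340,220:380]
cv2.imwrite("pics/c6.png",cv2.resize(np.hstack([a,b]),None,fx=2.5,fy=2.5,interpolation=cv2.INTER_CUBIC))
E
```

```text
time: 7.95
position: [0.5526, -0.1016, 0.0292]
tool_rot: [0.0, 1.0, -0.001, 0.003]
ft_force: [1.0, -0.1, 0.2]
grip_width: 0.0286
grip_force: 0.0
time: 8.57
position: [0.5501, -0.1007, 0.0286]
tool_rot: [0.0, 1.0, -0.0, 0.0]
ft_force: [-0.1, 1.3, 0.1]
grip_width: 0.0775
grip_force: 0.0
time: 9.2
position: [0.5496, -0.1005, 0.3006]
tool_rot: [-0.0, 1.0, -0.0, 0.0]
ft_force: [1.1, -1.1, 0.2]
grip_width: 0.0869
grip_force: 0.0
time: 9.82
position: [0.5495, -0.1005, 0.3519]
tool_rot: [0.0, 1.0, 0.001, -0.002]
ft_force: [-0.2, -0.2, 0.3]
grip_width: 0.0867
grip_force: 0.0
```

View pics/c6.png

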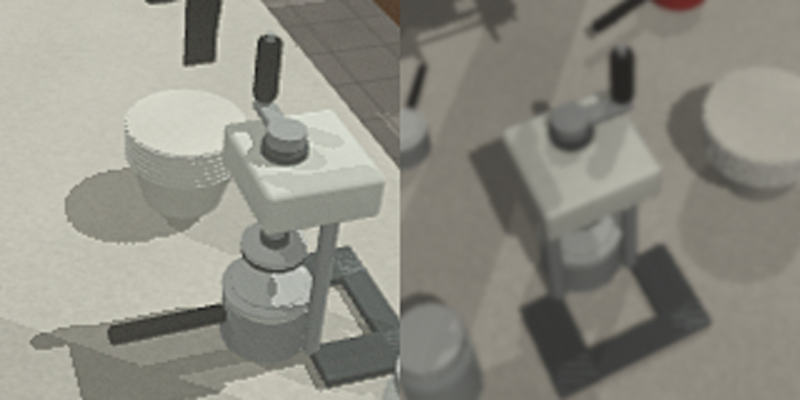

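The pan stands home and free of the gripper. The sleeve is fully visible, at about (367,178) in the side view and (309,210) in the scene view, both full-image.

Run:
```python
from h import *
from scipy.optimize import least_squares
s=lambda u,v:np.array((260+u/2.5,150+v/2.5)); c=lambda u,v:np.array((220+(u-400)/2.5,180+v/2.5))
obs=[("s5",s(269,37),.291),("s5",s(265,100),.237),("sc5",c(624,53),.291),("sc5",c(622,101),.237)]
for f,p,z in obs: print(f,atz(f,p,z))
r=least_squares(lambda x:np.concatenate([proj(f,[x[0],x[1],z])-p for f,p,z in obs]),[.65,-.05],diff_step=1e-3); print("sleeve",r.x,r.fun)
print("hub",atz("s5",s(287,128),.236),atz("sc5",c(571,118),.236))
for x in ("s5","sc5"): print(x,"pan at axis predicts lid px",proj(x,[.651,-.1,.067]),proj(x,[.651,-.1,0]))
print(atz("s5",s(265,285),.067))
```

```text
s5 [ 0.6492 -0.0451  0.291 ]
s5 [ 0.6454 -0.0577  0.237 ]
sc5 [ 0.6502 -0.0461  0.291 ]
sc5 [ 0.6554 -0.0514  0.237 ]
sleeve [ 0.65 -0.05] [ 1.2  1.1  0.7 -2.2 -1.7  0.6 -0.6 -1.9]
hub [ 0.6479 -0.1006  0.236 ] [ 0.6513 -0.0982  0.236 ]
s5 pan at axis predicts lid px [369.  261.2] [366.7 281.7]
sc5 pan at axis predicts lid px [291.3 270. ] [292.6 283.8]
[ 0.6409 -0.1067  0.067 ]
```

```bash
python3 -m pendant '[[[-0.05,0.025,0,0,0,0,1],[-0.0505,0.0255,0,0,0,0,1],[0,0,0,0,0,0,1],[0,0,0.047,0,0,0,1],[0,0,0.047,0,0,0,1]]]' 35; python3 -m pendant '[[[0,0,0,0,0,0,0.3],[0,0,0,0,0,0,0.1],[0,0,0,0,0,0,0.1],[0,0,0,0,0,0,0],[0,0,0,0,0,0,0]]]'; python3 -m pendant '[[[0,0,0,0,0,0,0],[0,0,0,0,0,0,0],[0,0,0,0,0,0,0],[0,0,0,0,0,0,0],[0,0,0,0,0,0,0]]]'
```

```text
time: 10.6
position: [0.6501, -0.0506, 0.2589]
tool_rot: [-0.0, 1.0, -0.0, 0.0]
ft_force: [0.5, 0.5, -0.7]
grip_width: 0.0873
grip_force: 0.0
time: 11.22
position: [0.6509, -0.0503, 0.2606]
tool_rot: [-0.0, 1.0, -0.0, 0.001]
ft_force: [0.3, -0.5, -0.1]
grip_width: 0.0447
grip_force: 0.0
time: 11.85
position: [0.6506, -0.0496, 0.2595]
tool_rot: [-0.0, 1.0, 0.001, -0.0]
ft_force: [0.6, 2.4, 1.3]
grip_width: 0.0201
grip_force: 35.0
```

```bash
python3 -m pendant '[[[-0.0148,-0.0022,0,0,0,0,0],[-0.0134,-0.0065,0,0,0,0,0],[-0.0109,-0.0102,0,0,0,0,0],[0,0,0,0,0,0,0],[0,0,0,0,0,0,0]]]'
python3 - <<'E'
import numpy as np
t=np.arange(0.9,13,.3); p=50*np.c_[-np.sin(t),np.cos(t)]
for a,d in zip(t[1:],np.diff(p,axis=0)): print("%.1f: %.1f,%.1f"%(a,*d),end=" | ")
E
```

```text
time: 12.48
position: [0.6899, -0.069, 0.2595]
tool_rot: [0.0, 1.0, 0.0, 0.0]
ft_force: [1.7, 2.7, 1.8]
grip_width: 0.0197
grip_force: 35.0
1.2: -7.4,-13.0 | 1.5: -3.3,-14.6 | 1.8: 1.2,-14.9 | 2.1: 5.5,-13.9 | 2.4: 9.4,-11.6 | 2.7: 12.4,-8.3 | 3.0: 14.3,-4.3 | 3.3: 14.9,0.1 | 3.6: 14.2,4.5 | 3.9: 12.3,8.5 | 4.2: 9.2,11.8 | 4.5: 5.3,14.0 | 4.8: 0.9,14.9 | 5.1: -3.5,14.5 | 5.4: -7.7,12.8 | 5.7: -11.1,10.0 | 6.0: -13.6,6.3 | 6.3: -14.8,2.0 | 6.6: -14.7,-2.5 | 6.9: -13.3,-6.7 | 7.2: -10.8,-10.4 | 7.5: -7.2,-13.1 | 7.8: -3.0,-14.6 | 8.1: 1.4,-14.9 | 8.4: 5.8,-13.8 | 8.7: 9.6,-11.5 | 9.0: 12.5,-8.1 | 9.3: 14.4,-4.1 | 9.6: 14.9,0.4 | 9.9: 14.2,4.8 | 10.2: 12.1,8.7 | 10.5: 9.0,11.9 | 10.8: 5.1,14.1 | 11.1: 0.7,14.9 | 11.4: -3.8,14.5 | 11.7: -7.9,12.7 | 12.0: -11.3,9.8 | 12.3: -13.7,6.0 | 12.6: -14.8,1.7 | 12.9: -14.7,-2.7 |
```

```bash
python3 -m pendant '[[[-0.0074,-0.0130,0,0,0,0,0],[-0.0033,-0.0146,0,0,0,0,0],[0.0012,-0.0149,0,0,0,0,0],[0.0055,-0.0139,0,0,0,0,0],[0,0,0,0,0,0,0]]]'; python3 -m pendant '[[[0.0094,-0.0116,0,0,0,0,0],[0.0124,-0.0083,0,0,0,0,0],[0.0143,-0.0043,0,0,0,0,0],[0,0,0,0,0,0,0],[0,0,0,0,0,0,0]]]'; python3 -c "
from h import *
print(get_obs()['ft_force'],get_obs()['position'])"
```

```text
time: 13.1
position: [0.6923, -0.127, 0.2595]
tool_rot: [0.001, 1.0, 0.0, -0.001]
ft_force: [-2.1, 3.6, 0.9]
grip_width: 0.0202
grip_force: 35.0
time: 13.72
position: [0.6579, -0.1491, 0.2595]
tool_rot: [0.0, 1.0, 0.001, 0.001]
ft_force: [2.5, 4.2, -0.3]
grip_width: 0.0203
grip_force: 35.0
[ 2.51571594  4.17919546 -0.27186712] [ 0.65793457 -0.14910099  0.25949928]
```

```bash
python3 -m pendant '[[[0.0149,0.0011,0,0,0,0,0],[0.0142,0.0045,0,0,0,0,0],[0.0123,0.0085,0,0,0,0,0],[0.0092,0.0118,0,0,0,0,0],[0,0,0,0,0,0,0]]]'
cat > f.py <<'E'
from h import *
from rig import get_obs
o=get_obs(); v=(o["position"]-[.6505,-.0996,0])[:2]; th=np.arctan2(v[0],v[1])%(2*np.pi); F=o["ft_force"]
t=np.array([np.cos(th),-np.sin(th)]); n=np.array([np.sin(th),np.cos(th)])
print("th %.3f (+2pi %.3f) r %.4f  resist %.2f radial %.2f mz"%(th,th+2*np.pi,np.hypot(*v),-F[:2]@t,F[:2]@n),o["time"])
E
python3 f.py
```

```text
time: 14.35
position: [0.6063, -0.1233, 0.2596]
tool_rot: [-0.001, 1.0, -0.0, -0.0]
ft_force: [3.0, -1.6, -2.5]
grip_width: 0.0201
grip_force: 35.0
th 4.219 (+2pi 10.503) r 0.0501  resist 2.83 radial -1.94 mz 14.35
```

```bash
python3 -m pendant '[[[0.0053,0.0140,0,0,0,0,0],[0.0009,0.0149,0,0,0,0,0],[-0.0035,0.0145,0,0,0,0,0],[-0.0077,0.0128,0,0,0,0,0],[0,0,0,0,0,0,0]]]';python3 f.py;  python3 -m pendant '[[[-0.0111,0.0100,0,0,0,0,0],[0,0,0,0,0,0,0],[0,0,0,0,0,0,0],[0,0,0,0,0,0,0],[0,0,0,0,0,0,0]]]';python3 f.py
```

```text
time: 14.98
position: [0.6125, -0.0666, 0.2595]
tool_rot: [-0.001, 1.0, -0.0, -0.0]
ft_force: [0.5, -4.0, -1.2]
grip_width: 0.0201
grip_force: 35.0
th 5.427 (+2pi 11.711) r 0.0503  resist 2.73 radial -3.03 mz 14.975
time: 15.6
position: [0.6225, -0.0579, 0.2595]
tool_rot: [0.0, 1.0, -0.0, -0.001]
ft_force: [-1.7, -4.7, -1.2]
grip_width: 0.02
grip_force: 35.0
th 5.693 (+2pi 11.976) r 0.0502  resist 4.02 radial -2.94 mz 15.6
```

```bash
cat > f.py <<'E'
from h import *
P=[];Fs=[]
for i in range(5):
    o=get_obs(); P.append(o["position"]); Fs.append(o["ft_force"]); camera("side") if i<4 else 0
v=(np.mean(P,0)-[.6505,-.0996,0])[:2]; th=np.arctan2(v[0],v[1])%(2*np.pi); F=np.mean(Fs,0)
t=np.array([np.cos(th),-np.sin(th)]); n=np.array([np.sin(th),np.cos(th)])
print("th %.3f (+2pi %.3f) r %.4f  resist %.2f radial %.2f"%(th,th+2*np.pi,np.hypot(*v),-F[:2]@t,F[:2]@n),o["time"])
E
python3 f.py; python3 -m pendant '[[[-0.0136,0.0063,0,0,0,0,0],[0,0,0,0,0,0,0],[0,0,0,0,0,0,0],[0,0,0,0,0,0,0],[0,0,0,0,0,0,0]]]';python3 f.py
```

```text
th 5.696 (+2pi 11.979) r 0.0502  resist 3.94 radial -2.76 15.8
time: 16.42
position: [0.6353, -0.0517, 0.2595]
tool_rot: [-0.0, 1.0, -0.0, -0.002]
ft_force: [-4.0, -5.6, 1.4]
grip_width: 0.0204
grip_force: 35.0
th 5.977 (+2pi 12.260) r 0.0503  resist 4.91 radial -3.95 16.625
```

```bash
python3 -m pendant '[[[-0.0148,0.001,0,0,0,0,0],[0,0,0,0,0,0,0],[0,0,0,0,0,0,0],[0,0,0,0,0,0,0],[0,0,0,0,0,0,0]]]';python3 f.py
```

```text
time: 17.25
position: [0.6492, -0.0494, 0.2594]
tool_rot: [-0.0, 1.0, 0.001, -0.003]
ft_force: [-6.5, -3.2, 3.3]
grip_width: 0.0202
grip_force: 35.0
th 6.257 (+2pi 12.540) r 0.0502  resist 6.04 radial -3.34 17.45
```

```bash
python3 -m pendant '[[[-0.0147,-0.0025,0,0,0,0,0],[0,0,0,0,0,0,0],[0,0,0,0,0,0,0],[0,0,0,0,0,0,0],[0,0,0,0,0,0,0]]]';python3 f.py;python3 -m pendant '[[[-0.0133,-0.0067,0,0,0,0,0],[0,0,0,0,0,0,0],[0,0,0,0,0,0,0],[0,0,0,0,0,0,0],[0,0,0,0,0,0,0]]]';python3 f.py
```

```text
time: 18.08
position: [0.6635, -0.0512, 0.2594]
tool_rot: [-0.0, 1.0, 0.001, -0.003]
ft_force: [-6.7, -1.7, 1.7]
grip_width: 0.0197
grip_force: 35.0
th 0.263 (+2pi 6.546) r 0.0501  resist 6.17 radial -2.75 18.275
time: 18.9
position: [0.6767, -0.0569, 0.2594]
tool_rot: [-0.0, 1.0, 0.002, -0.003]
ft_force: [-6.7, -0.6, 2.9]
grip_width: 0.0203
grip_force: 35.0
th 0.551 (+2pi 6.834) r 0.0501  resist 5.95 radial -3.29 19.1
```

```bash
python3 -m pendant '[[[-0.0108,-0.0104,0,0,0,0,0],[0,0,0,0,0,0,0],[0,0,0,0,0,0,0],[0,0,0,0,0,0,0],[0,0,0,0,0,0,0]]]';python3 f.py
```

```text
time: 19.73
position: [0.6878, -0.0662, 0.2594]
tool_rot: [-0.001, 1.0, 0.003, -0.003]
ft_force: [-6.0, 2.3, 4.3]
grip_width: 0.02
grip_force: 35.0
th 0.841 (+2pi 7.124) r 0.0500  resist 5.89 radial -2.73 19.925
```

```bash
python3 -m pendant '[[[-0.0072,-0.0131,0,0,0,0,0],[0,0,0,0,0,0,0],[0,0,0,0,0,0,0],[0,0,0,0,0,0,0],[0,0,0,0,0,0,0]]]';python3 f.py
```

```text
time: 20.55
position: [0.6954, -0.0776, 0.2595]
tool_rot: [-0.001, 1.0, 0.005, -0.003]
ft_force: [-4.6, 5.6, 2.2]
grip_width: 0.0201
grip_force: 35.0
th 1.115 (+2pi 7.399) r 0.0500  resist 7.64 radial -1.64 20.75
```

```bash
python3 -m pendant '[[[-0.0022,-0.0082,0,0,0,0,0],[0,0,0,0,0,0,0],[0,0,0,0,0,0,0],[0,0,0,0,0,0,0],[0,0,0,0,0,0,0]]]';python3 f.py
```

```text
time: 21.38
position: [0.6982, -0.0847, 0.2595]
tool_rot: [-0.001, 1.0, 0.006, -0.002]
ft_force: [-2.8, 8.4, 3.3]
grip_width: 0.02
grip_force: 35.0
th 1.268 (+2pi 7.551) r 0.0499  resist 8.69 radial -1.20 21.575
```

The lid is home and the reading gives about 46 N on it, so I'm winding back.

```bash
python3 -m pendant '[[[0.0022,0.0082,0,0,0,0,0],[0.0072,0.0131,0,0,0,0,0],[0.0108,0.0104,0,0,0,0,0],[0.0133,0.0067,0,0,0,0,0],[0.0147,0.0025,0,0,0,0,0]]]' 
python3 -m pendant '[[[0.0148,-0.0020,0,0,0,0,0],[0.0136,-0.0063,0,0,0,0,0],[0.0111,-0.0100,0,0,0,0,0],[0.0077,-0.0128,0,0,0,0,0],[0.0035,-0.0145,0,0,0,0,0]]]'; python3 f.py
```

```text
time: 22.2
position: [0.6504, -0.0494, 0.2595]
tool_rot: [-0.0, 1.0, 0.0, -0.001]
ft_force: [-2.0, -5.1, 0.4]
grip_width: 0.0199
grip_force: 35.0
time: 22.82
position: [0.6004, -0.0968, 0.2596]
tool_rot: [0.0, 1.0, 0.0, 0.0]
ft_force: [0.5, -1.1, -2.4]
grip_width: 0.02
grip_force: 35.0
th 4.746 (+2pi 11.030) r 0.0501  resist 3.19 radial 2.01 23.025
```

```bash
python3 -m pendant '[[[-0.0009,-0.0149,0,0,0,0,0],[-0.0053,-0.0140,0,0,0,0,0],[-0.0092,-0.0118,0,0,0,0,0],[-0.0123,-0.0085,0,0,0,0,0],[-0.0142,-0.0045,0,0,0,0,0]]]' 
python3 -m pendant '[[[-0.0149,-0.0001,0,0,0,0,0],[-0.0143,0.0043,0,0,0,0,0],[-0.0124,0.0083,0,0,0,0,0],[-0.0094,0.0116,0,0,0,0,0],[-0.0055,0.0139,0,0,0,0,0]]]'; python3 f.py
python3 -m pendant '[[[-0.0012,0.0149,0,0,0,0,0],[0.0033,0.0146,0,0,0,0,0],[0.0074,0.0130,0,0,0,0,0],[0.0109,0.0102,0,0,0,0,0],[0.0134,0.0065,0,0,0,0,0]]]'; python3 f.py
```

```text
time: 23.65
position: [0.6447, -0.1493, 0.2595]
tool_rot: [0.0, 1.0, 0.001, 0.001]
ft_force: [2.0, 3.4, -0.8]
grip_width: 0.02
grip_force: 35.0
time: 24.28
position: [0.6993, -0.1105, 0.2595]
tool_rot: [-0.0, 1.0, -0.0, -0.001]
ft_force: [-3.0, 2.3, 1.7]
grip_width: 0.0202
grip_force: 35.0
th 1.775 (+2pi 8.058) r 0.0499  resist 2.15 radial -2.03 24.475
time: 25.1
position: [0.6642, -0.0514, 0.2595]
tool_rot: [-0.0, 1.0, -0.0, -0.0]
ft_force: [-1.8, -1.0, 0.4]
grip_width: 0.0205
grip_force: 35.0
th 0.262 (+2pi 6.545) r 0.0500  resist 2.74 radial 0.73 25.3
```

Last step to 0, slightly against the stop, then release and lift.

```bash
python3 -m pendant '[[[0.0128,0.0020,0,0,0,0,0],[0,0,0,0,0,0,0],[0,0,0,0,0,0,0],[0.0015,0,0,0,0,0,0],[0,0,0,0,0,0,0]]]'; python3 f.py
```

```text
time: 25.92
position: [0.6508, -0.0496, 0.2595]
tool_rot: [0.0, 1.0, 0.001, -0.0]
ft_force: [-2.1, 4.9, 0.6]
grip_width: 0.02
grip_force: 35.0
th 0.006 (+2pi 6.289) r 0.0500  resist 1.82 radial 5.03 26.125
```

```bash
python3 -m pendant '[[[0,0,0,0,0,0,0.4],[0,0,0,0,0,0,0.7],[0,0,0,0,0,0,1],[0,0,0,0,0,0,1],[0,0,0,0,0,0,1]]]'; python3 -m pendant '[[[0,0,0,0,0,0,1],[0,0,0,0,0,0,1],[0,0,-0.04,0,0,0,1],[0,0,-0.05,0,0,0,1],[0,0,-0.04,0,0,0,1]]]'; python3 -m pendant '[[[0.05,0,0,0,0,0,1],[0.05,0,0,0,0,0,1],[0.04,0,0,0,0,0,1],[0,0,0,0,0,0,1],[0,0,0,0,0,0,1]]]'
python3 - <<'E'
from h import *
save("side","s9"); save("scene","sc9")
for a,b in(("s5","s9"),("sc5","sc9")):
    A,B=[cv2.imread(f"pics/{x}.png").astype(int) for x in(a,b)]
    x0,y0,x1,y1=(300,160,470,400) if a=="s5" else (160,180,400,340)
    d=np.abs(A-B).max(2)[y0:y1,x0:x1]>45; n,_,s,c=cv2.connectedComponentsWithStats(d.astype(np.uint8))
    print(a,[(int(q[0]+x0),int(q[1]+y0),*map(int,q[2:])) for q in s[1:] if q[4]>15])
p0,p1=np.load("pics/s5.npz"),0
E
```

```text
time: 26.75
position: [0.6512, -0.0506, 0.2596]
tool_rot: [0.0, 1.0, -0.0, 0.0]
ft_force: [-0.6, 0.2, -0.1]
grip_width: 0.062
grip_force: 0.0
time: 27.38
position: [0.6513, -0.0504, 0.3917]
tool_rot: [-0.0, 1.0, -0.0, 0.001]
ft_force: [0.2, 0.3, 0.5]
grip_width: 0.0869
grip_force: 0.0
time: 28.0
position: [0.5118, -0.0506, 0.3901]
tool_rot: [0.0, 1.0, -0.0, 0.001]
ft_force: [0.7, 0.6, 0.0]
grip_width: 0.0869
grip_force: 0.0
s5 [(333, 160, 15, 17, 208), (358, 256, 13, 12, 39), (366, 271, 17, 4, 28)]
sc5 [(238, 181, 5, 7, 16), (251, 180, 14, 11, 102), (206, 184, 31, 19, 323)]
```

Compared with the pre-crank images, only the lid region and the arm's own shadow differ. The sleeve is back at rest and the mug, jar and bowls are unchanged.

```bash
python3 -c "
from rig import hand_in; print(hand_in())"
```

```text
the job is handed in; nothing more can be done
None
```

The job is handed in at 28 s of the 72 s limit: the pan is home against both pillars, the lid was pressed home with about 46 N (estimated from the sleeve's resistance), and the crank is wound back to rest and released; the mug, jar and bowls look unmoved, and no verdict was returned.

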